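Unload the dust box through its ports and hang the fork crowns to air

ROBOT

A 6-joint arm with a two-finger parallel gripper is mounted at the origin on the work surface. World frame = base frame: x ahead of the robot, y to its left, z up, the work surface at z = 0. Lengths are in m, angles in rad, forces in N, time in s.
With the tool pointing down it reaches from about 0.3 to 0.775 m from the base axis. Payload 14.6 kg.
Tool frame: the origin (TCP) lies on the centre line of the jaws, within the pads' length; the fingertips stand 19 mm ahead of it and the grasp point (between the pads) is the TCP; z points along the fingers, x is the direction in which the jaws open and shut, and the axes are right-handed (so a half turn about z gives the same grasp; the last joint's range is limited). The gripper opens to 94 mm and grips with 3 to 60 N. Pads are 16 mm wide; open, the fingers measure 119 mm over their backs; the gripper's body (75 mm by 177 mm) begins 78 mm behind the grasp point.
Start: joints at [-0.067, 0.3, 1.521, -0, 1.321, -0.067], TCP at [0.55, -0, 0.224] pointing down, gripper open.
Joint ranges: [-3.03, 3.03], [-0.79, 2.21], [0.23, 2.52], [-1.04, 4.18], [0, 3.07], [-2.55, 2.55]. Speed limits (rad/s): [2.22, 2.22, 2.57, 3.14, 3.14, 3.14].

INTERFACE

Orientations are given as [roll, pitch, yaw] about the fixed x, y, z axes, in that order (R = Rz(yaw) Ry(pitch) Rx(roll)).
In Python, from station import ctrl, imaging gives the robot as it stands.
- The arm moves only by the shell command python3 -m handwheel 'ROWS' [OPENING] [FORCE]. ROWS is JSON, a list that holds one entry, the list of rows, each a list of 4 numbers: the shift along the tool's x, y, z in m, then the turn about the tool's z in rad. A call has 1 to 10 rows; each row shifts and turns the pose as measured when the row begins, along the tool's axes as they then stand; what a row does not reach is not made up. A row lasts 1/10 s, in which the tool goes at most 50 mm and 8.59 degrees, less where a joint would pass 70% of its speed; a pose out of reach is approached as far as the arm can. A call is refused whole if a number of a shift passes 0.05 or a number of a turn 0.15, either way. A call with a gripper value outside its range is refused whole. OPENING is the finger opening in m, from 0 to 0.094, set as the call begins (- or left out, the last holds). The fingers move at their own pace and stop on an object; FORCE is the grip in N (left out, the last holds). Time passes only in rows, so rows that do not move let the fingers close. It gives the time, the measured TCP pose, the force and the opening at its end, in the units of the state.
- ctrl.get_obs(): the state, without advancing time (a new reading comes with each control period).
- imaging.camera(name): name is "scene" or "side" or "wrist"; returns the picture (420x560x3 uint8, red, green, blue); there is no depth.
- imaging.camera_model(name): a dict with "camera_matrix" (3x3 intrinsics, pixels), "position" and "attitude" of the camera in the world. Camera axes: x right, y up, looking along -z (the intrinsics and any distortion apply to the point x, -y, -z); pixel columns grow to the right and rows downward; lengths in m; the calibration is good to about 2 mm. A picture is of the moment at which its call begins: read the wrist's pose just before it. camera_model takes no time and is no camera call; for the wrist camera it gives the pose at the moment of the call.
- ctrl.hand_in(): hands the job in, once; it reports no verdict.
The state is a dict: "time_s": time; "qpos": joint angles; "joint_vel": joint speeds; "tau": joint torques, N m; "ee_pos": TCP position; "eef_rot": TCP orientation; "force": force on the tool from outside, world axes, zero at the start; "moment": the same for the moment, N m; "grip_width": finger opening in m.
Only numpy, scipy, OpenCV 4.12 (cv2) and the standard library are available. Lean on these libraries where they do the work, as an engineer would, in place of code of your own. Each camera call takes 0.05 s, during which the arm holds its last target. There are 200 camera calls.

TASK

Shut off the air by swinging its lever all the way over before you reach into the dust box. Take the loose cover off the roof and lay it flat in the middle of the rubber mat, and lift every fork crown out through its port and hang it over the drying bar, one blade down each side and the bridge resting on the timber. When all that is done swing the lever all the way back to on, leaving everything else on the bench where it is.

Things in the scene. Friction and masses are not known exactly. Their poses are not given: they have to be found in the camera images.
- dustbox: fixed bench-top dust box, 200 mm (x) x 470 mm (y) x 165 mm high, grey with clear front and back panes; roof 8 mm thick with three round ports, diameter 130 mm, in a row along y. Under each port's centre stands a round wooden pedestal, diameter 40 mm, its top 75 mm above the bench. Origin: centre of its underside
- port0 (a point): centre of port 0, level with the roof's top face (165 mm above the bench); at y = -150 mm in the dust box's frame
- port1 (a point): centre of port 1, level with the roof's top face (165 mm above the bench); at y = 0 mm in the dust box's frame
- port2 (a point): centre of port 2, level with the roof's top face (165 mm above the bench); at y = 150 mm in the dust box's frame
- crown0: alloy fork crown (may be absent), 0.35 kg: level bridge 90 x 30 x 18 mm; round steerer stub, diameter 26, rising 55 mm from its top; two round blades, diameter 22, reaching 60 mm below it, 46 mm gap between. Origin: midway between the blade ends, 60 mm under the bridge; x from blade to blade, z up the stub. Starts bridge on the pedestal under port 0, turned up to 0.7 rad
- crown1: alloy fork crown (may be absent), 0.35 kg: level bridge 90 x 30 x 18 mm; round steerer stub, diameter 26, rising 55 mm from its top; two round blades, diameter 22, reaching 60 mm below it, 46 mm gap between. Origin: midway between the blade ends, 60 mm under the bridge; x from blade to blade, z up the stub. Starts bridge on the pedestal under port 1, turned up to 0.7 rad
- crown2: alloy fork crown (may be absent), 0.35 kg: level bridge 90 x 30 x 18 mm; round steerer stub, diameter 26, rising 55 mm from its top; two round blades, diameter 22, reaching 60 mm below it, 46 mm gap between. Origin: midway between the blade ends, 60 mm under the bridge; x from blade to blade, z up the stub. Starts bridge on the pedestal under port 2, turned up to 0.7 rad
- cover: loose flat steel dust cover, 0.3 kg, lying on the dust box's roof anywhere along the row of ports, over one port or across two: disc 145 mm in diameter, 6 mm thick; black round knob, diameter 30 mm, standing 36 mm above the disc. Origin: centre of the disc's underside, z up
- bar_top (a point): drying bar: a fixed, level square timber 26 x 26 mm, 360 mm long, on two slim posts (22 mm wide across the bar, 155 mm either side of the middle) with feet on the bench. This point: middle of the bar's top face, 130 mm above the bench; x along the bar, y level across it, z up.
- mat: black rubber mat, fixed, 180 x 180 x 4 mm, flat on the bench beside the dust box. Origin: centre of its underside.
- airbox: grey air control box, fixed, 70 mm (x) x 100 mm (y) x 60 mm high, between the robot and the dust box, carrying the air lever on its top. Origin: centre of its underside.
- air (a joint): air lever angle, rad: 0 = on (leaning to the control box's -y), 1.0 = off (leaning to its +y), upright at 0.5; starts near 0, moves lightly (about 1 N at the ball) and stays where left. Pivot 82 mm above the bench over the middle of the control box, axis along that box's x; ball 80 mm from the pivot
- air_tip (a point): centre of the air lever's black ball, 26 mm in diameter, on a 10 mm steel rod
- tape: bystander, not to be disturbed: roll of paper tape, 84 mm in diameter, 24 mm high
- driver: bystander, not to be disturbed: screwdriver lying on the bench
- mug: bystander, not to be disturbed: white mug, 76 mm in diameter, 90 mm high
- spanner: bystander, not to be disturbed: spanner lying on the bench
- offcut: bystander, not to be disturbed: wood offcut, 90 x 40 x 30 mm

How it is judged:
On the way, in this order (a step that is already met when the one before it is completed fails the run):
1. air lever swung over to off (beyond 0.8 rad) (value of joint air above 0.8 rad), for 0.2 s.
2. cover on the mat and every crown hung over the bar, with the air still off (value of joint air above 0.8 rad and x of crown0 in the frame of bar_top between -0.165 and 0.165 m and y of crown0 in the frame of bar_top between -0.018 and 0.018 m and z of crown0 in the frame of bar_top between -0.066 and -0.052 m and angle between each of crown0, crown1, crown2's own z axis and vertical below 0.15 rad and angle between the x axis of each of crown0, crown1, crown2 and the y axis of bar_top, either way round below 0.5 rad and linear speed of each of crown0, crown1, crown2, cover below 0.03 m/s and x of crown1 in the frame of bar_top between -0.165 and 0.165 m and y of crown1 in the frame of bar_top between -0.018 and 0.018 m and z of crown1 in the frame of bar_top between -0.066 and -0.052 m and x of crown2 in the frame of bar_top between -0.165 and 0.165 m and y of crown2 in the frame of bar_top between -0.018 and 0.018 m and z of crown2 in the frame of bar_top between -0.066 and -0.052 m and horizontal distance between cover and mat below 0.05 m and height (world z) of cover below 0.012 m and angle between cover's own z axis and vertical below 0.06 rad), for 0.2 s.
3. air lever swung back to on (below 0.2 rad) (value of joint air below 0.2 rad), for 0.2 s.
At the end, for the whole second after the job is handed in: Lever below 0.2 rad; cover flat on the mat, within 50 mm of its centre; every crown at rest astride the bar: origin within 18 mm of the bar's centre line, 165 mm of its middle and 52 to 66 mm below its top, within 0.15 rad of upright and 0.5 rad of square across the bar (value of joint air below 0.2 rad and x of crown0 in the frame of bar_top between -0.165 and 0.165 m and y of crown0 in the frame of bar_top between -0.018 and 0.018 m and z of crown0 in the frame of bar_top between -0.066 and -0.052 m and angle between each of crown0, crown1, crown2's own z axis and vertical below 0.15 rad and angle between the x axis of each of crown0, crown1, crown2 and the y axis of bar_top, either way round below 0.5 rad and linear speed of each of crown0, crown1, crown2, cover below 0.03 m/s and x of crown1 in the frame of bar_top between -0.165 and 0.165 m and y of crown1 in the frame of bar_top between -0.018 and 0.018 m and z of crown1 in the frame of bar_top between -0.066 and -0.052 m and x of crown2 in the frame of bar_top between -0.165 and 0.165 m and y of crown2 in the frame of bar_top between -0.018 and 0.018 m and z of crown2 in the frame of bar_top between -0.066 and -0.052 m and horizontal distance between cover and mat below 0.05 m and height (world z) of cover below 0.012 m and angle between cover's own z axis and vertical below 0.06 rad); the robot touches nothing.
It fails at once if the gripper reached in through a port while the air was on ((value of joint air below 0.6 rad and horizontal distance between the grasp point and port0 below 0.06 m and height (world z) of the grasp point below 0.165 m) or (value of joint air below 0.6 rad and horizontal distance between the grasp point and port1 below 0.06 m and height (world z) of the grasp point below 0.165 m) or (value of joint air below 0.6 rad and horizontal distance between the grasp point and port2 below 0.06 m and height (world z) of the grasp point below 0.165 m)).
It fails at once if a bystander moved more than 30 mm (distance of any of tape, driver, mug, spanner, offcut from where it was at the start of the episode above 0.03 m).
Of crown0, crown1, crown2 only 2 to 3 are there at a start; the rules pass over those that are not, and their reading is None.
At some moment in a run one of cover may be knocked a few centimetres aside while the robot is not near it.
It also fails if it takes over 210 s, if anything falls off the work surface, if the arm or the gripper's body presses on something with over 40 N, if the wrist force passes 120 N, or if a joint passes its speed limit or range.

## Working session

There is one attempt and no reset: what is moved stays moved. The work goes in short steps, Python scripts to look and compute and a shell command to move; the robot and the scene stay as the last step left them, time stands still between calls to the robot, and variables do not carry over. Pictures are saved under pics/ and viewed, about 12 in all and at most 16, crops included, and the job is handed in when it is done.

```bash
ls; mkdir -p pics; cat > h.py <<'E'
import numpy as np, cv2, json
from station import ctrl, imaging
from scipy.spatial.transform import Rotation as R
def snap(n,f,crop=None,s=1):
    im=imaging.camera(n); o=im
    if crop: o=o[crop[1]:crop[3],crop[0]:crop[2]]
    o=cv2.resize(o,None,fx=s,fy=s,interpolation=cv2.INTER_CUBIC)
    cv2.imwrite('pics/'+f,o[:,:,::-1]); np.save('pics/'+n+'.npy',im); json.dump({k:np.array(v).tolist() for k,v in imaging.camera_model(n).items() if not isinstance(v,str)},open('pics/'+n+'.json','w'))
    return im
def model(n):
    m=imaging.camera_model(n) if n!='wrist' else json.load(open('pics/wrist.json'))
    a=np.array(m['attitude'])
    Rm=a if a.shape==(3,3) else (R.from_euler('xyz',a).as_matrix() if a.size==3 else R.from_quat(a).as_matrix())
    return np.array(m['camera_matrix']),np.array(m['position']),Rm
def ray(n,u,v,m=None):
    K,p,Rm=m or model(n); d=np.linalg.inv(K)@[u,v,1]; return p,Rm@(d*[1,-1,-1])
def plane(n,u,v,z,m=None):
    p,d=ray(n,u,v,m); return p+d*(z-p[2])/d[2]
def proj(n,X,m=None):
    K,p,Rm=m or model(n); c=Rm.T@(np.array(X)-p)*[1,-1,-1]; q=K@c; return q[:2]/q[2]
E
python3 - <<'E'
from h import *
for n in('scene','side'): snap(n,n+'0.png',s=1.4); print(imaging.camera_model(n))
print(imaging.camera_model('wrist')); print(ctrl.get_obs())
E
```

```text
pics
{'camera_matrix': array([[428.12820127,   0.        , 279.83767383],
       [  0.        , 428.12820127, 206.38483894],
       [  0.        ,   0.        ,   1.        ]]), 'position': array([0.87107224, 0.58907011, 1.03067692]), 'attitude': array([6.88091484e-01, 1.45253999e-03, 2.59618104e+00])}
{'camera_matrix': array([[495.57683611,   0.        , 279.13480367],
       [  0.        , 495.57683611, 221.01647724],
       [  0.        ,   0.        ,   1.        ]]), 'position': array([ 0.01480321, -0.86044473,  1.13611642]), 'attitude': array([ 0.76156508, -0.00385108, -0.5059458 ])}
{'camera_matrix': array([[372.55145884,   0.        , 285.92454126],
       [  0.        , 372.55145884, 211.57799416],
       [  0.        ,   0.        ,   1.        ]]), 'position': array([0.54994472, 0.08073417, 0.38468786]), 'attitude': array([-0.28004445,  0.0002991 , -0.00061104])}
{'time_s': 0.1, 'qpos': array([-6.65800601e-02,  3.00412805e-01,  1.52152609e+00,  1.89745632e-05,
        1.32070473e+00, -6.65980856e-02]), 'joint_vel': array([ 0.00039863, -0.00160213, -0.00133117, -0.00072671, -0.0022077 ,
       -0.00200713]), 'tau': array([ 1.84928511e-03, -5.32644153e+01, -3.53284299e+01,  7.10431044e-02,
        2.34944851e-02, -7.30603051e-05]), 'ee_pos': array([5.49779855e-01, 2.73488582e-05, 2.23941560e-01]), 'eef_rot': array([-3.14150437e+00,  1.04741779e-03,  1.33660024e-05]), 'force': array([-0.8438855 ,  0.20591093,  0.18247984]), 'moment': array([-0.02896658,  0.00964905, -0.0252802 ]), 'grip_width': 0.09403960337525259}
```

View pics/scene0.png

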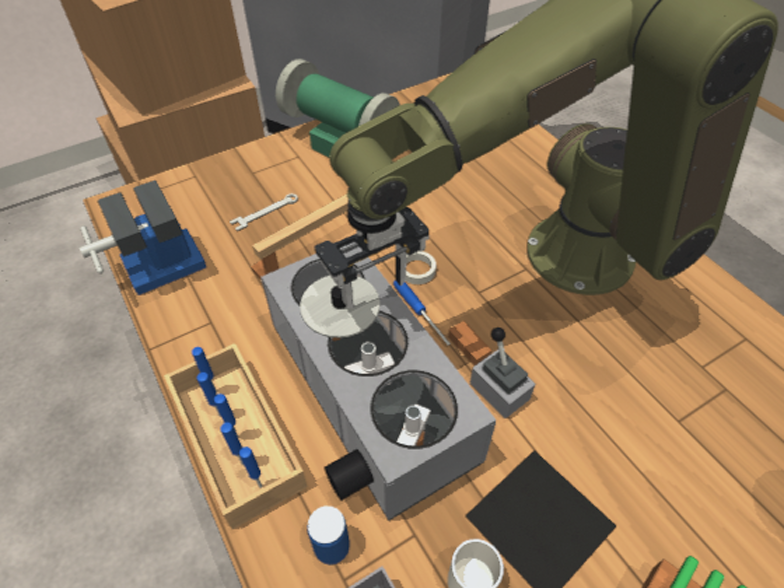

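View pics/side0.png

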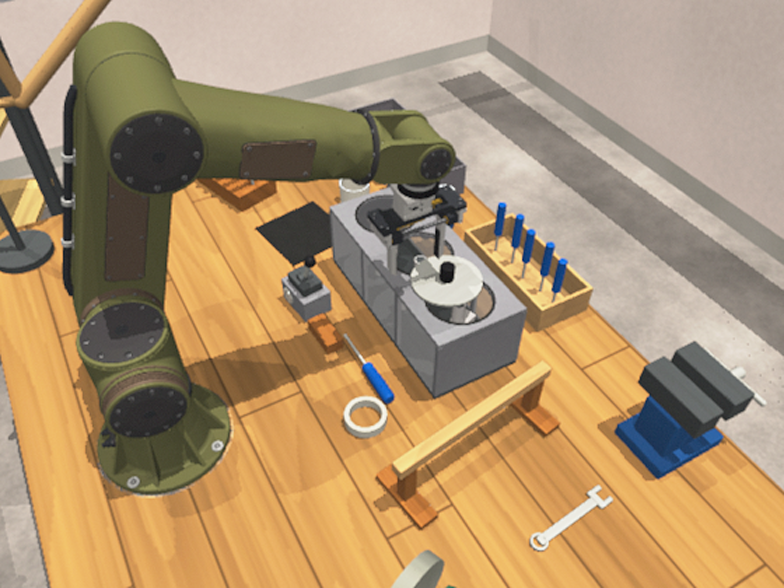

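The scene view shows the box with crowns in port 1 (368,355) and port 2 (413,420), the cover knob at (338,297), the lever ball at (498,334) and the mat around (540,525). The side view shows the bar top from (397,468) to (547,370) and probably a stub in port 0.

```bash
python3 - <<'E'
from h import *
np.set_printoptions(precision=4,suppress=True)
def tri(a,b):
    (p,d),(q,e)=ray('scene',*a),ray('side',*b)
    s=np.linalg.lstsq(np.c_[d,-e],q-p,rcond=None)[0]; x,y=p+d*s[0],q+e*s[1]; return (x+y)/2,np.linalg.norm(x-y)
S=lambda u,v:(u/1.4,v/1.4)
print('ball',tri(S(498,334),S(310,261)))
print('knobtop',tri(S(338,292),S(447,266)))
print('airbox top corners', [plane('side',*S(*c),.06)[:2] for c in((284,288),(305,317),(331,302))])
for c in((264,280),(386,515),(494,420)): print('box corner scene',plane('scene',*S(*c),.165)[:2])
for c in((332,207),(433,347),(521,306)): print('box corner side',plane('side',*S(*c),.165)[:2])
for c in((535,451),(616,526),(467,516)): print('mat',plane('scene',*S(*c),.004)[:2])
for c in((394,464),(402,473),(547,364),(550,374)): print('bar',plane('side',*S(*c),.13)[:2])
for c in((253,247),(259,256)): print('bar scene',plane('scene',*S(*c),.13)[:2])
print('stubs top z.148: p1',plane('scene',*S(369,347),.148),'p2',plane('scene',*S(413,409),.148))
# scene mask: cover disc ellipse
E
```

```text
ball (array([0.3911, 0.16  , 0.1549]), np.float64(0.00031674456985802024))
knobtop (array([ 0.6041, -0.0354,  0.2044]), np.float64(0.0021131842386799674))
airbox top corners [array([0.3408, 0.2056]), array([0.3455, 0.1031]), array([0.413 , 0.1167])]
box corner scene [ 0.6983 -0.1645]
box corner scene [0.7267 0.3328]
box corner scene [0.504 0.294]
box corner side [0.5052 0.2898]
box corner side [ 0.4886 -0.1733]
box corner side [ 0.6932 -0.1662]
mat [0.41  0.327]
mat [0.3804 0.5004]
mat [0.5836 0.3576]
bar [ 0.3167 -0.3345]
bar [ 0.32   -0.3555]
bar [ 0.6704 -0.2866]
bar [ 0.6605 -0.3082]
bar scene [ 0.6747 -0.2895]
bar scene [ 0.6742 -0.2596]
stubs top z.148: p1 [0.5989 0.0606 0.148 ] p2 [0.598  0.2036 0.148 ]
```

```bash
python3 - <<'E'
from h import *
a=np.load('pics/scene.npy')[225:305,325:395]; b=np.load('pics/side.npy')[170:240,190:250]
a=cv2.resize(a,(385,440),interpolation=2); b=cv2.resize(b,(377,440),interpolation=2)
cv2.imwrite('pics/lev.png',np.hstack([a,b])[:,:,::-1])
E
```

```text
(no output)
```

View pics/lev.png

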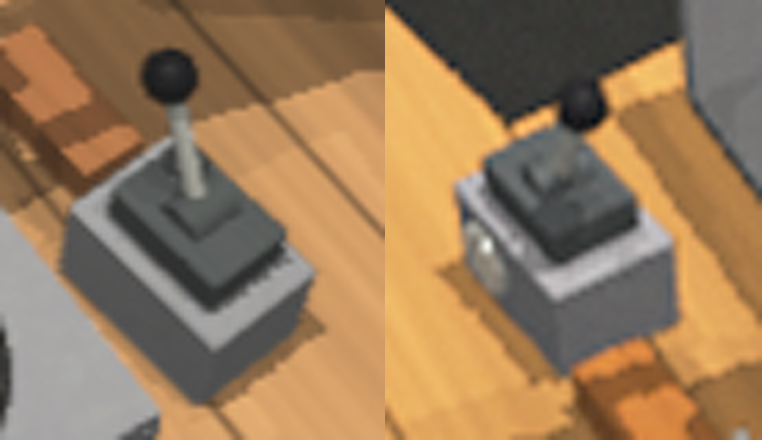

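Crop: scene-view box top corners (73,210),(212,350),(315,272), ball (170,76), rod base (193,195). In the side half the ball is at (583,107).

```bash
python3 - <<'E'
from h import *
np.set_printoptions(precision=4,suppress=True)
A=lambda u,v:(325+u/5.5,225+v/5.5); B=lambda u,v:(190+(u-385)/6.283,170+v/6.283)
for c in((73,210),(212,350),(315,272),(165,145)): print('sc',plane('scene',*A(*c),.06)[:2])
for c in((457,186),(560,298),(668,240)): print('si',plane('side',*B(*c),.06)[:2])
def tri(a,b):
    (p,d),(q,e)=ray('scene',*a),ray('side',*b)
    s=np.linalg.lstsq(np.c_[d,-e],q-p,rcond=None)[0]; x,y=p+d*s[0],q+e*s[1]; return (x+y)/2,np.linalg.norm(x-y)
print(tri(A(170,76),B(583,107)),plane('scene',*A(193,195),.085),plane('side',*B(557,168),.09))
# black masks: mat etc; cover disc: bright
im=np.load('pics/scene.npy'); 
hsv=cv2.cvtColor(im,cv2.COLOR_RGB2HSV); m=((hsv[...,2]>190)&(hsv[...,1]<45)).astype('uint8'); m[:180]=0; m[245:]=0
n,l,s,c=cv2.connectedComponentsWithStats(m); i=1+s[1:,4].argmax(); print(s[i],c[i])
E
```

```text
sc [0.4271 0.1528]
sc [0.4171 0.247 ]
sc [0.3498 0.2397]
sc [0.3664 0.1461]
si [0.3476 0.2328]
si [0.3608 0.1372]
si [0.4232 0.1479]
(array([0.3906, 0.1597, 0.1531]), np.float64(0.0012640605039246264)) [0.3854 0.1867 0.085 ] [0.3859 0.1907 0.09  ]
[214 198  43  42 880] [231.2239 221.2455]
```

```bash
python3 -m handwheel '[[[-0.02,-0.01,-0.02,0],[-0.03,-0.02,0,0],[-0.03,-0.02,0,0],[-0.03,-0.02,0,0],[-0.03,-0.02,0,0],[-0.02,-0.02,0,0],[0,0,0,0],[0,0,0,0]]]' 0 20
```

```text
time_s: 0.9
ee_pos: [0.3828, 0.1129, 0.2424]
eef_rot: [-3.141, 0.005, -0.001]
force: [0.3, 0.0, 0.3]
grip_width: 0.0334
```

```bash
python3 -m handwheel '[[[0.008,0,0.03,0],[0,0,0.03,0],[0,0,0.025,0],[0,0,0,0],[0,0,0,0]]]'; python3 -m handwheel '[[[0,-0.015,0,0],[0,-0.015,0,0],[0,-0.015,0,0],[0,-0.015,0,0],[0,-0.01,0,0],[0,0,0,0]]]'
```

```text
time_s: 1.4
ee_pos: [0.3939, 0.1106, 0.1554]
eef_rot: [-3.141, 0.004, -0.004]
force: [0.3, 0.1, 1.3]
grip_width: 0.0004
time_s: 2.0
ee_pos: [0.3988, 0.1819, 0.1629]
eef_rot: [-3.14, -0.004, -0.007]
force: [0.8, -0.2, -0.8]
grip_width: 0.0008
```

```bash
python3 - <<'E'
from h import *
snap('wrist','w1.png'); print(ctrl.get_obs()['ee_pos'],imaging.camera_model('wrist')['position'])
E
```

```text
[0.39878047 0.1814484  0.16288074] [0.39868449 0.26196573 0.32374054]
```

View pics/w1.png

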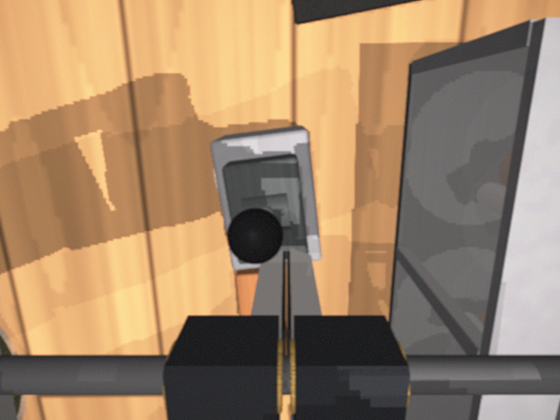

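The wrist view shows the ball at (255,235), left of the fingers at (287,270). I'll back off, shift about 13 mm in -x and push on.

```bash
python3 -m handwheel '[[[0,0.006,0,0],[-0.014,0,0.007,0],[0,0,0,0],[0,-0.015,0.002,0],[-0.002,-0.012,0.002,0],[-0.002,-0.01,0.001,0],[-0.001,-0.006,0,0],[0,0,0,0]]]'
```

```text
time_s: 2.85
ee_pos: [0.3829, 0.2089, 0.1524]
eef_rot: [3.123, -0.007, -0.008]
force: [-4.2, -4.8, 6.8]
grip_width: 0.0007
```

```bash
python3 -m handwheel '[[[0,0.01,0,0],[0,0.02,-0.02,0],[0,0,-0.04,0],[0,0,-0.04,0],[0.03,0,-0.02,0],[0.04,0.03,0,0],[0.04,0.04,0,0],[0.04,0.04,0,0],[0,0,0,0]]]' 0.06; python3 - <<'E'
from h import *
snap('wrist','w2.png'); snap('scene','s2.png',(130,100,440,330),2.5); print(ctrl.get_obs()['eef_rot'])
E
```

```text
time_s: 3.75
ee_pos: [0.526, 0.0753, 0.2817]
eef_rot: [3.126, -0.01, -0.002]
force: [-1.0, 0.0, 0.2]
grip_width: 0.06
[ 3.12634895e+00 -1.00120472e-02 -3.46106854e-04]
```

View pics/s2.png

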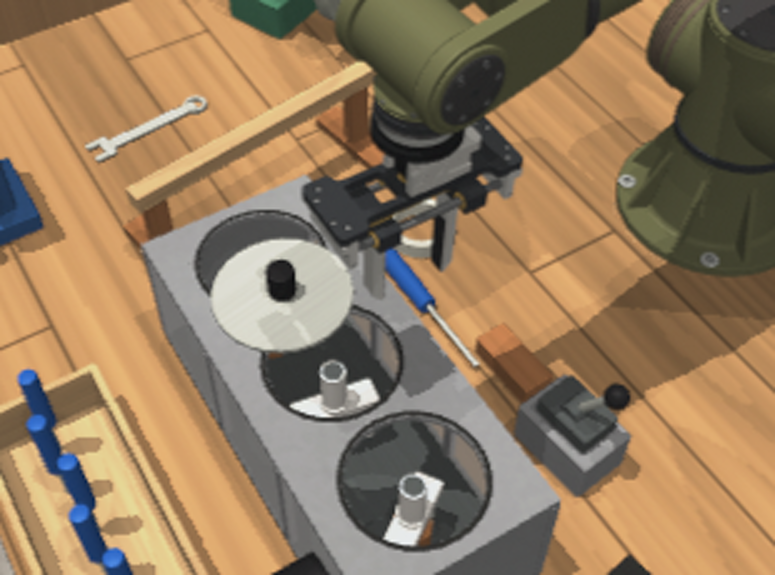

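View pics/w2.png

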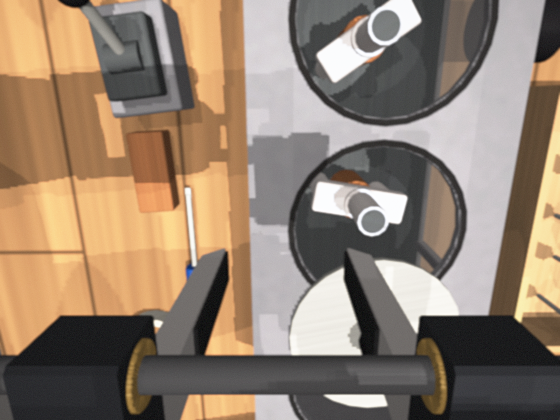

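Lever now leans to +y (ball at (617,397) in the crop), so it looks off. The cover lies between ports 0 and 1, and the wrist view shows bridges in ports 1 and 2.

```bash
python3 - <<'E'
from h import *
np.set_printoptions(precision=4,suppress=True)
S=lambda u,v:(130+u/2.5,100+v/2.5)
print('ball',plane('scene',*S(617,397),.152),'knob',plane('scene',*S(281,267),.207))
print('stub1',plane('scene',*S(334,370),.148),'stub2',plane('scene',*S(413,484),.148))
w=lambda u,v,z:plane('wrist',u,v,z)
print('wrist stub1',w(372,220,.148),'stub2',w(386,27,.148))
P=[w(*c,.093)[:2] for c in((318,178),(407,195),(402,224),(313,206))]
Q=[w(*c,.093)[:2] for c in((420,15),(337,82),(318,52))]
print(P,Q,np.mean(P,0),(Q[0]+Q[2])/2); 
for d in(P[1]-P[0],P[2]-P[3],Q[0]-Q[1]): print('yaw',np.arctan2(d[1],d[0]),np.linalg.norm(d))
E
```

```text
ball [0.3825 0.2324 0.152 ] knob [ 0.6011 -0.0378  0.207 ]
stub1 [0.5991 0.061  0.148 ] stub2 [0.5996 0.2069 0.148 ]
wrist stub1 [0.5977 0.0631 0.148 ] stub2 [0.5983 0.2087 0.148 ]
[array([0.5574, 0.0873]), array([0.644 , 0.0702]), array([0.6417, 0.0406]), array([0.5532, 0.0596])] [array([0.6404, 0.227 ]), array([0.5722, 0.1736]), array([0.5548, 0.1982])] [0.5991 0.0644] [0.5976 0.2126]
yaw -0.19514592327862157 0.0882592136377144
yaw -0.21145616260030314 0.09061731101173871
yaw 0.6641646855554084 0.08661454942575685
```

```bash
python3 -m handwheel '[[[0.02,0.03,0,0],[0.02,0.03,0,0],[0.02,0.03,0,0],[0.014,0.02,0,0],[0,0,0.02,0],[0,0,0,0],[0,0,0,0]]]' 0.06
```

```text
time_s: 4.55
ee_pos: [0.5975, -0.0272, 0.2666]
eef_rot: [3.129, -0.013, 0.011]
force: [-0.1, 0.6, -0.3]
grip_width: 0.0601
```

```bash
python3 -m handwheel '[[[0.005,0.009,0.02,0],[0,0,0.02,0],[0,0,0.02,0],[0,0,0.008,0],[0,0,0,0]]]'; python3 - <<'E'
from h import *
im=snap('scene','x.png'); snap('side','x2.png'); np.set_printoptions(precision=4,suppress=True)
print(ctrl.get_obs()['ee_pos'])
a=cv2.resize(im[170:250,190:290],None,fx=4,fy=4); b=cv2.resize(np.load('pics/side.npy')[150:230,270:370],None,fx=4,fy=4)
cv2.imwrite('pics/c3.png',np.hstack([a,b])[:,:,::-1])
E
```

```text
time_s: 5.05
ee_pos: [0.6036, -0.032, 0.2034]
eef_rot: [3.129, -0.02, 0.017]
force: [0.2, -0.5, 0.2]
grip_width: 0.0603
[ 0.6041 -0.0323  0.2045]
```

View pics/c3.png

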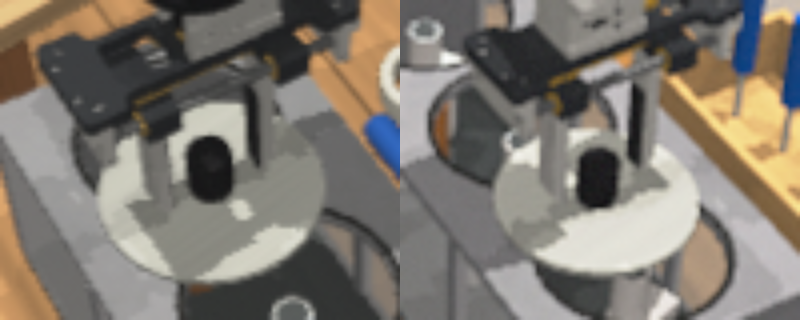

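Fingers straddle the knob, and a crown is visible in port 0 (around (640,300) in the right half). Lower a little and grip.

```bash
python3 -m handwheel '[[[0,0.005,0.008,0],[0,0,0,0],[0,0,0,0],[0,0,0,0],[0,0,0,0],[0,0,0,0],[0,0,0,0]]]' 0.0 40;  python3 -m handwheel '[[[0,0,-0.02,0],[0,0,-0.03,0],[0,0,-0.03,0],[0,0,-0.02,0],[0,0,0,0]]]'
```

```text
time_s: 5.85
ee_pos: [0.6048, -0.0378, 0.1988]
eef_rot: [3.128, -0.025, 0.017]
force: [-0.1, -0.1, -0.0]
grip_width: 0.0294
time_s: 6.35
ee_pos: [0.6016, -0.0362, 0.2996]
eef_rot: [3.129, -0.02, 0.017]
force: [-0.1, 0.1, -3.4]
grip_width: 0.0292
```

```bash
python3 -m handwheel '[[[-0.01,-0.03,0,0],[-0.01,-0.04,0,0],[-0.01,-0.04,0,0],[-0.01,-0.04,0,0],[-0.01,-0.04,0,0],[-0.01,-0.04,0,0],[-0.01,-0.04,0,0],[-0.01,-0.04,0,0],[-0.01,-0.04,0,0],[-0.01,-0.04,0,0]]]'; python3 -m handwheel '[[[-0.01,-0.03,0,0],[0,-0.02,0,0],[0,-0.01,0,0],[0,0,0,0]]]';python3 - <<'E'
from h import *
print(plane('scene',475/1.4,560/1.4,.09))
E
```

```text
time_s: 7.35
ee_pos: [0.4901, 0.3613, 0.2757]
eef_rot: [3.124, -0.005, 0.009]
force: [1.0, 0.5, -3.9]
grip_width: 0.0293
time_s: 7.75
ee_pos: [0.4754, 0.4274, 0.2667]
eef_rot: [3.119, 0.003, 0.015]
force: [-0.4, -0.6, -2.9]
grip_width: 0.0295
[0.63531996 0.43548974 0.09      ]
```

```bash
python3 -m handwheel '[[[0.006,0,0.03,0],[0,0,0.04,0],[0,0,0.04,0],[0,0,0.04,0],[0,0,0.03,0],[0,0,0.02,0],[0,0,0,0],[0,0,0,0]]]'; python3 - <<'E'
from h import *
snap('side','m4.png',(150,90,350,240),3.5); print(ctrl.get_obs()['ee_pos'])
E
```

```text
time_s: 8.55
ee_pos: [0.4842, 0.4132, 0.0581]
eef_rot: [3.117, 0.003, 0.007]
force: [0.1, 0.7, -2.9]
grip_width: 0.0292
[0.48422369 0.41316148 0.05816866]
```

```bash
python3 -m handwheel '[[[0,-0.014,0.01,0],[0,0,0.006,0],[0,0,0.002,0],[0,0,0,0],[0,0,0,0]]]'; python3 -m handwheel '[[[0,0,0.002,0],[0,0,0,0]]]'
```

```text
time_s: 9.1
ee_pos: [0.4866, 0.4266, 0.0452]
eef_rot: [3.122, -0.004, 0.006]
force: [0.4, 0.7, -3.8]
grip_width: 0.0294
time_s: 9.3
ee_pos: [0.487, 0.4263, 0.044]
eef_rot: [3.122, -0.005, 0.006]
force: [0.8, -0.6, -2.9]
grip_width: 0.0291
```

```bash
python3 -m handwheel '[[[0,0,0.004,0],[0,0,0,0],[0,0,0.003,0],[0,0,0,0]]]'; python3 -m handwheel '[[[0,0,0,0],[0,0,0,0],[0,0,0,0],[0,0,-0.03,0],[0,0,-0.04,0],[0,0,-0.04,0],[0,0,-0.04,0],[0,0,-0.04,0],[0,0,-0.02,0],[0,0,0,0]]]' 0.06; python3 - <<'E'
from h import *
snap('scene','m5.png',(280,290,460,420),4)
E
```

```text
time_s: 9.7
ee_pos: [0.4871, 0.4264, 0.0372]
eef_rot: [3.123, -0.005, 0.006]
force: [-0.2, 0.3, -2.6]
grip_width: 0.0292
time_s: 10.7
ee_pos: [0.4858, 0.4301, 0.2554]
eef_rot: [3.123, -0.005, 0.006]
force: [-0.1, -0.4, 0.1]
grip_width: 0.0599
```

View pics/m5.png

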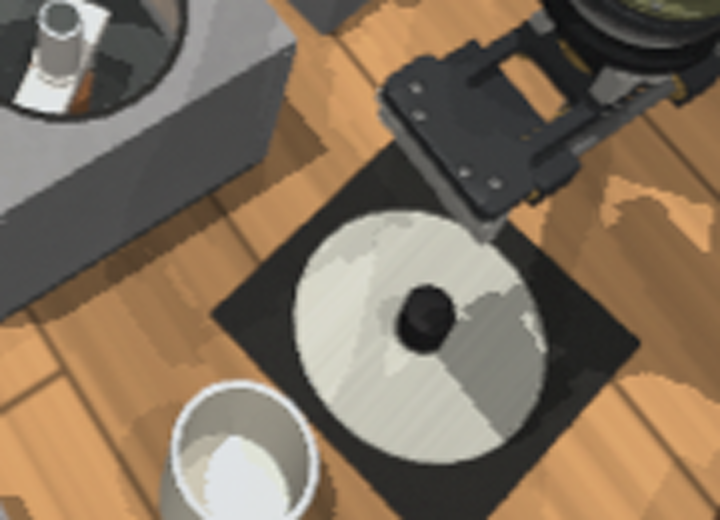

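Cover lies flat and centred on the mat, knob at (427,318) in the crop. Next is crown 2.

```bash
python3 -m handwheel '[[[0.015,0.03,0,0],[0.02,0.04,0,0],[0.02,0.04,0,0],[0.02,0.04,0,0],[0.02,0.04,0,0],[0.015,0.025,0,0],[0,0,0,0],[0,0,0,0]]]' 0.06; python3 - <<'E'
from h import *
snap('wrist','x.png'); np.set_printoptions(precision=4,suppress=True)
im=np.load('pics/wrist.npy'); print(ctrl.get_obs()['ee_pos'], proj('wrist',[.599,.21,.148]))
# bar from both fixed cameras: wooden light colour, refine by edges: save crops
a=imaging.camera('scene')[90:200,170:290]; b=imaging.camera('side')[250:350,270:400]
a=cv2.resize(a,None,fx=3.2,fy=3.2,interpolation=2); b=cv2.resize(b,None,fx=3.2,fy=3.2,interpolation=2)
H=max(a.shape[0],b.shape[0]); a=cv2.copyMakeBorder(a,0,H-a.shape[0],0,0,0); b=cv2.copyMakeBorder(b,0,H-b.shape[0],0,0,0)
cv2.imwrite('pics/bar.png',np.hstack([a,b])[:,:,::-1])
print(a.shape)
E
```

```text
time_s: 11.55
ee_pos: [0.5971, 0.2067, 0.241]
eef_rot: [3.114, 0.015, 0.008]
force: [0.4, 0.1, 0.2]
grip_width: 0.0598
[0.597  0.2069 0.2409] [290.6735 214.4883]
(352, 384, 3)
```

View pics/bar.png

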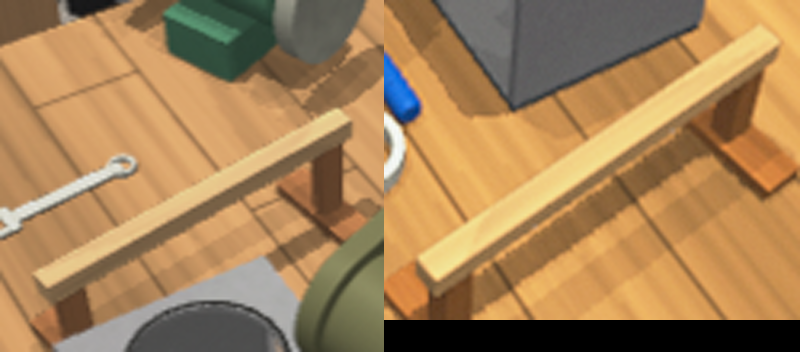

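View pics/x.png

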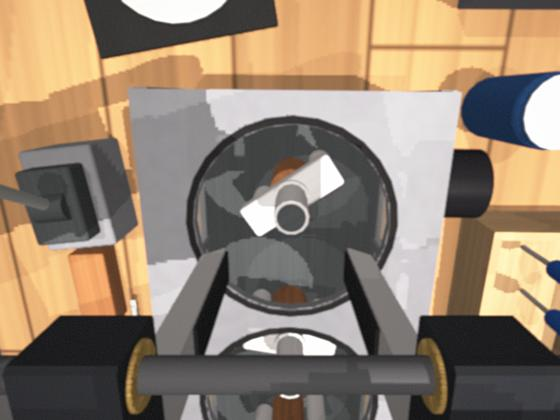

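The wrist view shows stub 2 at (292,216), within about 1 mm of the estimate. The bar crop gives top-face corners: scene (35,270),(50,287),(332,112),(352,123); side (418,262),(435,282),(760,27),(778,42).

```bash
python3 - <<'E'
from h import *
np.set_printoptions(precision=4,suppress=True)
A=[plane('scene',170+u/3.2,90+v/3.2,.13)[:2] for u,v in((35,270),(50,287),(332,112),(352,123))]
B=[plane('side',270+(u-384)/3.2,250+v/3.2,.13)[:2] for u,v in((418,262),(435,282),(760,27),(778,42))]
for P in(A,B):
    P=np.array(P);print(P.tolist()); d=(P[2]+P[3]-P[0]-P[1])/2; print('c',P.mean(0),'len',np.linalg.norm(d),'yaw',np.arctan2(d[1],d[0]))
w=[plane('wrist',*c,.093)[:2] for c in((248,212),(264,235),(345,184),(331,156))]
d=(w[2]+w[3]-w[0]-w[1]);print('crown2',np.mean(w,0),np.arctan2(d[1],d[0]))
E
```

```text
[[0.6709319979491846, -0.296746297935506], [0.6677064805023918, -0.2701461498460863], [0.3284086073612502, -0.3456217034431104], [0.3199459104735465, -0.32068538210717945]]
c [ 0.4967 -0.3083] len 0.3487030314205302 yaw -2.9985562676310806
[[0.31448354474881374, -0.3346566491089177], [0.3172095259027667, -0.3547638311066913], [0.6662617506892434, -0.2783643712038367], [0.6693962425729638, -0.29799995827908843]]
c [ 0.4918 -0.3164] len 0.3564927437847358 yaw 0.15923937794713117
crown2 [0.6035 0.2073] 0.6073557947218879
```

```bash
python3 -m handwheel '[[[0.002,-0.002,0.03,0],[0,0,0.03,0],[0,0,0.03,0],[0,0,0.02,0],[0,0,0.003,0],[0,0,0,0]]]'
```

```text
time_s: 12.3
ee_pos: [0.5949, 0.2141, 0.1264]
eef_rot: [3.116, 0.011, 0.019]
force: [0.5, -0.5, 0.6]
grip_width: 0.0599
```

```bash
python3 -m handwheel '[[[0.004,0.004,0,0],[0,0,0,0],[0,0,0,0],[0,0,0,0],[0,0,0,0],[0,0,0,0],[0,0,0,0]]]' 0.0 40; python3 -m handwheel '[[[0,0,-0.02,0],[0,0,-0.03,0],[0,0,-0.04,0],[0,0,-0.04,0],[0,0,-0.04,0],[0,0,-0.03,0],[0,0,0,0]]]'
```

```text
time_s: 13.0
ee_pos: [0.6004, 0.211, 0.1307]
eef_rot: [3.118, 0.006, 0.02]
force: [0.3, 0.1, -1.3]
grip_width: 0.0252
time_s: 13.7
ee_pos: [0.6005, 0.2156, 0.3347]
eef_rot: [3.116, 0.012, 0.02]
force: [-0.8, -0.1, -2.6]
grip_width: 0.0255
```

```bash
python3 -m handwheel '[[[-0.014,0.03,0,0],[-0.015,0.04,0,0],[-0.015,0.04,0,0],[-0.015,0.04,0,0],[-0.015,0.04,0,0],[-0.015,0.04,0,0],[-0.015,0.04,0,0],[-0.015,0.04,0,0],[-0.015,0.04,0,0],[-0.015,0.04,0,0]]]'; python3 -m handwheel '[[[-0.015,0.04,0,0],[-0.015,0.04,0,0],[-0.01,0.03,0,0],[0,0,0,0]]]';  python3 -m handwheel '[[[0,0,0,-0.14],[0,0,0,-0.15],[0,0,0,-0.15],[0,0,0,-0.15],[0,0,0,-0.15],[0,0,0,-0.15],[0,0,0,-0.15],[0,0,0,-0.05],[0,0,0,0],[0,0,0,0]]]'
```

```text
time_s: 14.7
ee_pos: [0.4514, -0.1867, 0.3289]
eef_rot: [3.118, 0.033, 0.027]
force: [-0.8, -0.2, -2.4]
grip_width: 0.0254
time_s: 15.1
ee_pos: [0.4088, -0.3051, 0.3255]
eef_rot: [3.123, 0.04, 0.023]
force: [0.6, 0.4, -3.1]
grip_width: 0.0253
time_s: 16.1
ee_pos: [0.4072, -0.2997, 0.3096]
eef_rot: [-3.095, 0.029, 1.126]
force: [0.5, -0.7, -1.7]
grip_width: 0.0255
```

```bash
python3 - <<'E'
from h import *
a=snap('wrist','x.png',s=1); b=snap('side','x.png')[200:360,250:410]; b=cv2.resize(b,(420,420),interpolation=2)
cv2.imwrite('pics/h1.png',cv2.resize(np.hstack([a,b]),None,fx=.8,fy=.8,interpolation=cv2.INTER_AREA)[:,:,::-1]); o=ctrl.get_obs();print(o['ee_pos'],o['eef_rot'])
E
```

```text
[ 0.40720987 -0.29984541  0.30991443] [-3.09563589  0.02875951  1.12572681]
```

View pics/h1.png

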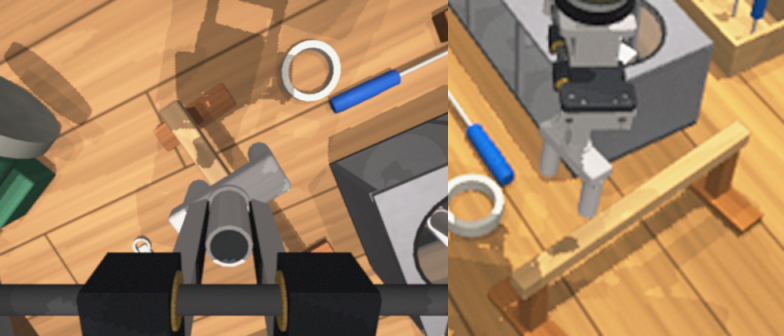

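The wrist half shows the bar's near-end corners at (160,111),(183,100), its right edge reaching about (228,172). The side half shows the crown square to the bar and still robot-side of it.

```bash
python3 - <<'E'
from h import *
np.set_printoptions(precision=4,suppress=True)
im=np.load('pics/wrist.npy')
w=lambda u,v:plane('wrist',u/.8,v/.8,.13)[:2]
for c in((160,111),(183,100),(228,172),(198,170)): print(w(*c))
crop=cv2.resize(im[100:260,170:330],None,fx=4,fy=4,interpolation=2); cv2.imwrite('pics/h2.png',crop[:480,:,::-1])
E
```

```text
[ 0.318  -0.3497]
[ 0.3185 -0.3202]
[ 0.4157 -0.3104]
[ 0.3983 -0.3416]
```

View pics/h2.png

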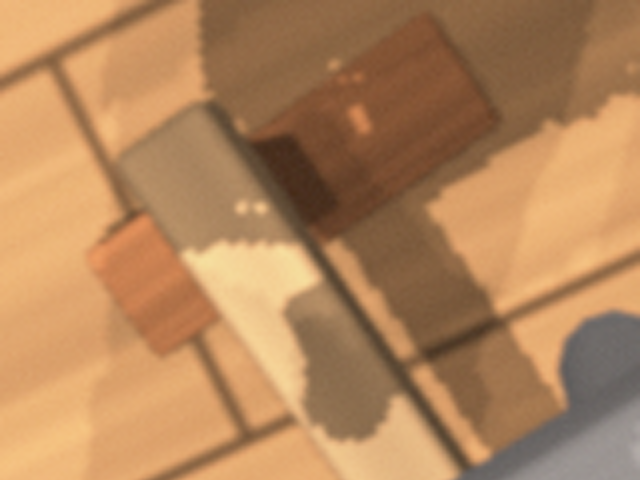

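Crop: top-face left edge runs (122,160)→(340,475) and right edge (205,103)→(450,468).

```bash
python3 - <<'E'
from h import *
np.set_printoptions(precision=4,suppress=True)
P=np.array([plane('wrist',170+x/4,100+y/4,.13)[:2] for x,y in((122,160),(340,475),(205,103),(450,468))]);print(P)
for a,b in((0,1),(2,3)): d=P[b]-P[a]; print(np.arctan2(d[1],d[0]))
e=(P[0]+P[2])/2; y=.15; u=np.array([np.cos(y),np.sin(y)]); print('end',e,'centre',e+.18*u); 
for s in(-.1,0,.1): print(s,e+(.18+s)*u)
n=np.array([-u[1],u[0]]); print('edges across',(P-e)@n)
E
```

```text
[[ 0.3192 -0.3498]
 [ 0.4068 -0.3379]
 [ 0.3162 -0.3267]
 [ 0.4164 -0.3134]]
0.13477812216347823
0.1320716693368624
end [ 0.3177 -0.3382] centre [ 0.4957 -0.3113]
-0.1 [ 0.3968 -0.3263]
0 [ 0.4957 -0.3113]
0.1 [ 0.5946 -0.2964]
edges across [-0.0117 -0.013   0.0117  0.0098]
```

```bash
cat >> h.py <<'E'
def delta(target,Rg=None,off=.056):
    o=ctrl.get_obs(); Rn=R.from_euler('xyz',o['eef_rot']); p=np.array(o['ee_pos'])
    T=np.array(target,float)
    if Rg is not None:
        c=(Rn*R.from_euler('xyz',Rg).inv()).apply([0,0,-off]); print('crown axis',-c/off); T=T-[c[0],c[1],0]
    print('tcp',p.round(4),'tool delta',Rn.inv().apply(T-p).round(4))
E
python3 - <<'E'
from h import *
delta([.397,-.327,.25],[3.118,.006,.02])
E
```

```text
crown axis [ 0.0724899  -0.00944     0.99732447]
tcp [ 0.4072 -0.2998  0.3099] tool delta [-0.0259  0.0091  0.0603]
```

```bash
python3 -m handwheel '[[[-0.013,0.004,0.0,0],[-0.013,0.005,0,0],[0,0,0.02,0],[0,0,0.02,0],[0,0,0.018,0],[0,0,0,0],[0,0,0,0]]]'; python3 - <<'E'
from h import *
delta([.397,-.327,.186],[3.118,.006,.02])
a=snap('wrist','x.png',s=1); b=snap('side','x.png')[200:360,250:410]; b=cv2.resize(b,(420,420),interpolation=2)
cv2.imwrite('pics/h3.png',cv2.resize(np.hstack([a,b]),None,fx=.8,fy=.8,interpolation=cv2.INTER_AREA)[:,:,::-1])
E
```

```text
time_s: 16.9
ee_pos: [0.3999, -0.3352, 0.251]
eef_rot: [-3.098, 0.03, 1.119]
force: [-0.8, -0.1, -2.4]
grip_width: 0.0255
crown axis [ 0.07132206 -0.00778881  0.99742293]
tcp [ 0.3999 -0.3352  0.251 ] tool delta [0.0095 0.0004 0.0648]
```

View pics/h3.png

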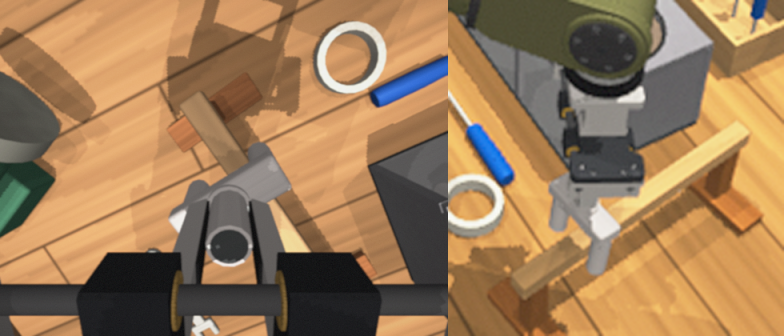

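The crown straddles the bar in both views. Correct by 9.5 mm and descend.

```bash
python3 -m handwheel '[[[0.009,0,0,0],[0,0,0.012,0],[0,0,0.012,0],[0,0,0,0]]]'; python3 - <<'E'
from h import *
delta([.397,-.327,.186],[3.118,.006,.02])
E
```

```text
time_s: 17.4
ee_pos: [0.4036, -0.3266, 0.2267]
eef_rot: [-3.101, 0.031, 1.12]
force: [0.4, -0.4, -3.2]
grip_width: 0.0253
crown axis [ 0.06873024 -0.00550891  0.99762007]
tcp [ 0.4036 -0.3266  0.2267] tool delta [-0.0006 -0.0005  0.0408]
```

```bash
python3 -m handwheel '[[[0,0,0.015,0],[0,0,0.013,0],[0,0,0.006,0],[0,0,0,0],[0,0,0,0]]]'; python3 - <<'E'
from h import *
delta([.397,-.327,.186],[3.118,.006,.02])
E
```

```text
time_s: 17.9
ee_pos: [0.4018, -0.327, 0.191]
eef_rot: [-3.1, 0.031, 1.12]
force: [0.1, 0.0, -2.5]
grip_width: 0.0254
crown axis [ 0.06906558 -0.00576401  0.99759547]
tcp [ 0.4018 -0.327   0.191 ] tool delta [-0.0005 -0.0005  0.0051]
```

```bash
python3 -m handwheel '[[[0,0,0.003,0],[0,0,0.002,0],[0,0,0,0]]]';python3 -m handwheel '[[[0,0,0.003,0],[0,0,0,0]]]'; python3 -m handwheel '[[[0,0,0,0],[0,0,0,0],[0,0,0,0],[0,0,0,0],[0,0,-0.015,0],[0,0,-0.03,0],[0,0,-0.04,0],[0,0,-0.04,0],[0,0,0,0]]]' 0.055
```

```text
time_s: 18.2
ee_pos: [0.4019, -0.3275, 0.1869]
eef_rot: [-3.102, 0.032, 1.12]
force: [0.1, 0.1, -1.9]
grip_width: 0.0257
time_s: 18.4
ee_pos: [0.4025, -0.3282, 0.1871]
eef_rot: [-3.107, 0.033, 1.12]
force: [0.6, 0.1, -3.5]
grip_width: 0.0253
time_s: 19.3
ee_pos: [0.4082, -0.3261, 0.3157]
eef_rot: [-3.105, 0.033, 1.12]
force: [-0.3, -0.3, -1.1]
grip_width: 0.0553
```

```bash
python3 -m handwheel '[[[0.03,0,-0.01,0],[0.04,0,0,0],[0.045,0,0,0],[0.045,0,0,0],[0.045,0,0,0],[0.045,0,0,0],[0.045,0,0,0],[0.03,0,0,0],[0.01,0,0,0],[0,0,0,0]]]' ; python3 - <<'E'
from h import *
a=snap('wrist','x.png'); b=snap('side','x.png')[200:360,250:410]; b=cv2.resize(b,(420,420),interpolation=2)
cv2.imwrite('pics/h4.png',cv2.resize(np.hstack([a,b]),None,fx=.8,fy=.8,interpolation=cv2.INTER_AREA)[:,:,::-1])
o=ctrl.get_obs();print(o['ee_pos'],o['eef_rot'])
for X in([.594,-.088,.148],[.599,.063,.148]): print(proj('wrist',X)*.8)
print('hung',((proj('side',[.397,-.327,.203])-[250,200])*2.625+[560,0])*.8)
E
```

```text
time_s: 20.3
ee_pos: [0.5585, -0.0135, 0.3074]
eef_rot: [-3.099, 0.035, 1.117]
force: [0.2, 0.2, 0.9]
grip_width: 0.0549
[ 0.55811891 -0.01503376  0.30781869] [-3.09936931  0.03470421  1.1154163 ]
[190.23061602 218.63887879]
[312.67573328 168.14385883]
hung [575.94652481 203.49782154]
```

View pics/h4.png

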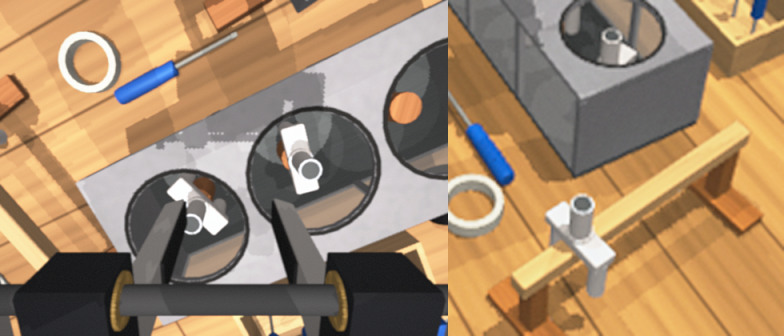

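Crown 2 hangs correctly on the bar (right half, stub at (582,203)). Stub 1 is at (310,169) and stub 0 at (192,222), with its bridge running (174,187)→(221,226).

```bash
python3 - <<'E'
from h import *
np.set_printoptions(precision=4,suppress=True)
w=lambda u,v,z:plane('wrist',u/.8,v/.8,z)[:2]
print('stub1',w(310,169,.148),'stub0',w(192,222,.148))
for a,b in(((174,187),(221,226)),((292,127),(307,190))):
    p,q=w(*a,.093),w(*b,.093); d=p-q; print('mid',(p+q)/2,np.linalg.norm(d),'yaw',np.arctan2(d[1],d[0]))
print('side stub2 top',plane('side',250+(582-448)/2.1,200+203/2.1,.203))
delta([.599,.063,.25])
E
```

```text
stub1 [0.5986 0.06  ] stub0 [ 0.5986 -0.0881]
mid [ 0.6    -0.0896] 0.08336904236915012 yaw -2.748813013630487
mid [0.5987 0.0593] 0.0857767707021855 yaw 2.966804953293741
side stub2 top [ 0.4031 -0.3296  0.203 ]
tcp [ 0.5581 -0.015   0.3078] tool delta [0.09   0.0047 0.0546]
```

```bash
python3 -m handwheel '[[[0.03,0.003,0,0],[0.03,0.002,0,0],[0.025,0,0.02,0],[0,0,0.03,0],[0,0,0.03,0],[0,0,0.01,0],[0,0,0,0]]]' 0.055; python3 - <<'E'
from h import *
delta([.599,.062,.127])
E
```

```text
time_s: 21.1
ee_pos: [0.596, 0.049, 0.2146]
eef_rot: [-3.104, 0.034, 1.102]
force: [-0.1, -0.2, 1.0]
grip_width: 0.0552
tcp [0.596  0.049  0.2146] tool delta [0.0159 0.0001 0.0871]
```

```bash
python3 -m handwheel '[[[0.015,0,0.01,0],[0,0,0.02,0],[0,0,0.015,0],[0,0,0,0]]]'; python3 - <<'E'
from h import *
delta([.599,.062,.127])
E
```

```text
time_s: 21.5
ee_pos: [0.6038, 0.0623, 0.1721]
eef_rot: [-3.111, 0.03, 1.099]
force: [0.2, -0.5, 0.3]
grip_width: 0.0553
tcp [0.6038 0.0623 0.1721] tool delta [-0.0011 -0.0027  0.0452]
```

```bash
python3 -m handwheel '[[[0,-0.003,0.02,0],[0,0,0.018,0],[0,0,0.006,0],[0,0,0,0]]]'; python3 -m handwheel '[[[0,0,0,0],[0,0,0,0],[0,0,0,0],[0,0,0,0],[0,0,0,0],[0,0,0,0]]]' 0; python3 - <<'E'
from h import *
delta([.599,.062,.127]); print(ctrl.get_obs()['eef_rot'])
E
```

```text
time_s: 21.9
ee_pos: [0.6025, 0.0644, 0.1323]
eef_rot: [-3.118, 0.026, 1.099]
force: [0.1, -0.5, 1.1]
grip_width: 0.0553
time_s: 22.5
ee_pos: [0.6039, 0.0643, 0.1363]
eef_rot: [-3.122, 0.024, 1.098]
force: [-0.6, -0.7, -0.2]
grip_width: 0.0252
tcp [0.6039 0.0643 0.1363] tool delta [-0.004  -0.0031  0.0095]
[-3.12159241  0.02396713  1.09832855]
```

```bash
python3 -m handwheel '[[[0,0,-0.02,0],[0,0,-0.03,0],[0,0,-0.04,0],[0,0,-0.04,0],[0,0,-0.04,0],[0,0,-0.02,0],[0,0,0,0]]]'; python3 - <<'E'
from h import *
delta([.496,-.20,.33])
E
```

```text
time_s: 23.2
ee_pos: [0.6084, 0.0673, 0.3285]
eef_rot: [-3.113, 0.027, 1.099]
force: [0.6, -0.5, -3.8]
grip_width: 0.025
tcp [0.6084 0.0673 0.3285] tool delta [-0.2891  0.0215  0.0057]
```

```bash
python3 -m handwheel '[[[-0.03,0.002,0,0],[-0.04,0.003,0,0],[-0.045,0.004,0,0],[-0.045,0.004,0,0],[-0.045,0.004,0,0],[-0.045,0.004,0,0],[-0.03,0,0,0],[0,0,0,0]]]';  python3 -m handwheel '[[[0,0,0,0.14],[0,0,0,0.15],[0,0,0,0.15],[0,0,0,0.15],[0,0,0,0.15],[0,0,0,0.15],[0,0,0,0.15],[0,0,0,0.15],[0,0,0,0.04],[0,0,0,0]]]'; python3 - <<'E'
from h import *
delta([.496,-.313,.26],[-3.122,.024,1.098],.06)
E
```

```text
time_s: 24.0
ee_pos: [0.4935, -0.1988, 0.3196]
eef_rot: [-3.095, 0.03, 1.103]
force: [0.3, 0.0, -4.4]
grip_width: 0.0256
time_s: 25.0
ee_pos: [0.4923, -0.1935, 0.3017]
eef_rot: [3.137, 0.073, -0.138]
force: [0.7, 0.1, -4.2]
grip_width: 0.0255
crown axis [0.05218011 0.0167768  0.99849676]
tcp [ 0.4923 -0.1935  0.3017] tool delta [0.0262 0.1163 0.0404]
```

```bash
python3 -m handwheel '[[[0.008,0.03,0,0],[0.008,0.04,0,0],[0.006,0.035,0,0],[0.002,0.01,0.01,0],[0,0,0.02,0],[0,0,0,0]]]'; python3 - <<'E'
from h import *
delta([.496,-.313,.19],[-3.122,.024,1.098],.06)
E
```

```text
time_s: 25.6
ee_pos: [0.4987, -0.3109, 0.2621]
eef_rot: [-3.14, 0.08, -0.125]
force: [-0.5, 0.7, -4.5]
grip_width: 0.0255
crown axis [0.05782421 0.01103079 0.99826584]
tcp [ 0.4987 -0.3109  0.2621] tool delta [0.0067 0.0014 0.0718]
```

```bash
python3 -m handwheel '[[[0.003,0.001,0.02,0],[0,0,0.015,0],[0,0,0,0]]]'; python3 - <<'E'
from h import *
delta([.496,-.313,.191],[-3.122,.024,1.098],.06)
E
```

```text
time_s: 25.9
ee_pos: [0.4994, -0.3096, 0.2262]
eef_rot: [-3.139, 0.08, -0.12]
force: [0.4, -0.4, -3.3]
grip_width: 0.0254
crown axis [0.05795005 0.010098   0.99826841]
tcp [ 0.4994 -0.3096  0.2262] tool delta [0.0032 0.0029 0.035 ]
```

```bash
python3 -m handwheel '[[[0,0.003,0.015,0],[0,0,0.012,0],[0,0,0.003,0],[0,0,0,0]]]'; python3 -m handwheel '[[[0,0,0.003,0],[0,0,0,0]]]'; python3 -m handwheel '[[[0,0,0.003,0],[0,0,0,0]]]';python3 - <<'E'
from h import *
delta([.496,-.313,.191],[-3.122,.024,1.098],.06)
E
```

```text
time_s: 26.3
ee_pos: [0.4981, -0.3106, 0.1985]
eef_rot: [-3.14, 0.078, -0.116]
force: [-0.3, -0.5, -3.8]
grip_width: 0.0255
time_s: 26.5
ee_pos: [0.4983, -0.3105, 0.1966]
eef_rot: [-3.141, 0.076, -0.116]
force: [0.2, 0.1, -3.9]
grip_width: 0.0256
time_s: 26.7
ee_pos: [0.4983, -0.3105, 0.1941]
eef_rot: [-3.141, 0.075, -0.116]
force: [-0.2, 0.0, -4.2]
grip_width: 0.025
crown axis [0.05294205 0.0130098  0.99851284]
tcp [ 0.4983 -0.3105  0.1941] tool delta [0.0013 0.0016 0.003 ]
```

```bash
python3 -m handwheel '[[[0,0,0.003,0],[0,0,0.002,0],[0,0,0,0]]]'; python3 -m handwheel '[[[0,0,0.002,0],[0,0,0.002,0],[0,0,0,0]]]'
```

```text
time_s: 27.0
ee_pos: [0.4985, -0.311, 0.1923]
eef_rot: [3.14, 0.071, -0.116]
force: [0.1, -0.8, -3.9]
grip_width: 0.025
time_s: 27.3
ee_pos: [0.4986, -0.3115, 0.1921]
eef_rot: [3.137, 0.068, -0.116]
force: [-1.0, -0.7, -2.6]
grip_width: 0.0252
```

Descent stalled at 0.192 and the pitch is changing, so the bridge is resting on the bar. Release and go to crown 0.

```bash
python3 -m handwheel '[[[0,0,0,0],[0,0,0,0],[0,0,0,0],[0,0,0,0],[0,0,-0.015,0],[0,0,-0.03,0],[0,0,-0.04,0],[0,0,-0.04,0],[0,0,0,0]]]' 0.055; python3 - <<'E'
from h import *
delta([.597,-.088,.25])
E
```

```text
time_s: 28.2
ee_pos: [0.5072, -0.312, 0.3197]
eef_rot: [3.138, 0.07, -0.117]
force: [0.5, 0.3, 1.2]
grip_width: 0.055
tcp [ 0.5072 -0.312   0.3197] tool delta [ 0.0679 -0.2331  0.0644]
```

```bash
python3 -m handwheel '[[[0.01,-0.03,0,0],[0.012,-0.045,0,0],[0.012,-0.045,0,0],[0.012,-0.045,0,0],[0.012,-0.04,0.02,0],[0.01,-0.025,0.03,0],[0,0,0.01,0],[0,0,0,0]]]'; python3 - <<'E'
from h import *
a=snap('wrist','x.png'); b=snap('side','x.png')[200:360,250:410]; b=cv2.resize(b,(420,420),interpolation=2)
cv2.imwrite('pics/h5.png',cv2.resize(np.hstack([a,b]),None,fx=.8,fy=.8,interpolation=cv2.INTER_AREA)[:,:,::-1])
print(proj('wrist',[.597,-.088,.148])*.8)
delta([.597,-.088,.127])
E
```

```text
time_s: 29.0
ee_pos: [0.5999, -0.0838, 0.2493]
eef_rot: [3.138, 0.069, -0.119]
force: [0.2, -1.0, 0.6]
grip_width: 0.055
[233.58448302 178.73893674]
tcp [ 0.6001 -0.0846  0.251 ] tool delta [0.0056 0.0032 0.1239]
```

View pics/h5.png

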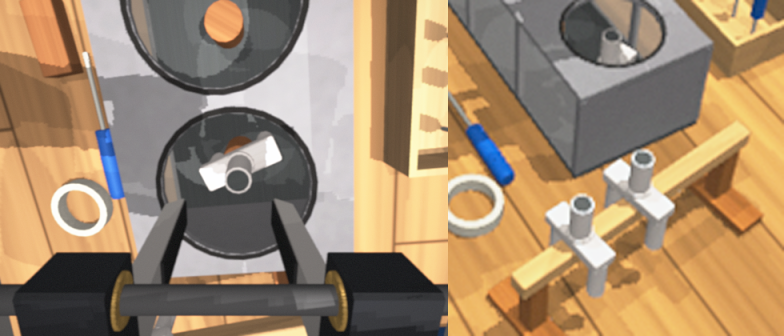

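Both crowns hang properly on the bar. Stub 0 is at (238,180), about 3 mm off the prediction, with its bridge (207,176)→(276,149).

```bash
python3 - <<'E'
from h import *
w=lambda u,v,z:plane('wrist',u/.8,v/.8,z)
s=w(238,180,.148); p,q=w(207,177,.093),w(276,150,.093); d=q-p; print(s,(p+q)/2,np.arctan2(d[1],d[0]))
delta([s[0],s[1],.17]); delta([s[0],s[1],.125])
E
```

```text
[ 0.60093124 -0.0896187   0.148     ] [ 0.60193914 -0.08908512  0.093     ] 0.2826378465842748
tcp [ 0.6001 -0.0846  0.251 ] tool delta [0.0068 0.0045 0.0808]
tcp [ 0.6001 -0.0846  0.251 ] tool delta [0.0099 0.0044 0.1257]
```

```bash
python3 -m handwheel '[[[0.007,0.005,0.01,0],[0,0,0.025,0],[0,0,0.03,0],[0,0,0.015,0],[0,0,0,0]]]'; python3 - <<'E'
from h import *
delta([.6005,-.0893,.124])
E
```

```text
time_s: 29.6
ee_pos: [0.6029, -0.0978, 0.1713]
eef_rot: [3.136, 0.059, -0.128]
force: [0.0, 0.2, -0.6]
grip_width: 0.055
tcp [ 0.6029 -0.0978  0.1713] tool delta [-0.0007 -0.0084  0.0473]
```

```bash
python3 -m handwheel '[[[0,-0.008,0.01,0],[0,0,0.02,0],[0,0,0.015,0],[0,0,0.002,0],[0,0,0,0]]]'; python3 -m handwheel '[[[0,0,0,0],[0,0,0,0],[0,0,0,0],[0,0,0,0],[0,0,0,0],[0,0,0,0]]]' 0; python3 - <<'E'
from h import *
print(ctrl.get_obs()['eef_rot'])
E
python3 -m handwheel '[[[0,0,-0.02,0],[0,0,-0.03,0],[0,0,-0.04,0],[0,0,-0.04,0],[0,0,-0.04,0],[0,0,-0.02,0],[0,0,0,0]]]'; python3 - <<'E'
from h import *
delta([.595,-.2,.33])
E
```

```text
time_s: 30.1
ee_pos: [0.6036, -0.091, 0.1261]
eef_rot: [3.136, 0.051, -0.131]
force: [-0.0, -1.0, 0.5]
grip_width: 0.055
time_s: 30.7
ee_pos: [0.6043, -0.0912, 0.1292]
eef_rot: [3.135, 0.049, -0.131]
force: [-0.3, 0.7, -1.1]
grip_width: 0.0254
[ 3.13543488  0.04862978 -0.1306897 ]
time_s: 31.4
ee_pos: [0.6135, -0.091, 0.3219]
eef_rot: [3.136, 0.054, -0.131]
force: [0.1, 0.8, -4.5]
grip_width: 0.0254
tcp [ 0.6135 -0.091   0.3219] tool delta [-0.0046  0.1105 -0.0073]
```

```bash
python3 -m handwheel '[[[0,0.03,0,0],[-0.005,0.04,0,0],[0,0.03,0,0],[0,0,0,0]]]';  python3 -m handwheel '[[[0,0,0,-0.14],[0,0,0,-0.15],[0,0,0,-0.15],[0,0,0,-0.15],[0,0,0,-0.15],[0,0,0,-0.15],[0,0,0,-0.15],[0,0,0,-0.15],[0,0,0,-0.15],[0,0,0,-0.04]]]'; python3 -m handwheel '[[[0,0,0,0],[0,0,0,0]]]'; python3 - <<'E'
from h import *
delta([.595,-.299,.26],[3.1354,.0486,-.1307])
E
```

```text
time_s: 31.8
ee_pos: [0.5947, -0.1915, 0.3157]
eef_rot: [3.138, 0.06, -0.128]
force: [0.2, 0.2, -3.8]
grip_width: 0.0253
time_s: 32.8
ee_pos: [0.5938, -0.1858, 0.2966]
eef_rot: [-3.062, 0.011, 1.265]
force: [-0.0, 0.3, -3.3]
grip_width: 0.0255
time_s: 33.0
ee_pos: [0.5937, -0.1846, 0.2938]
eef_rot: [-3.059, 0.011, 1.265]
force: [-0.2, 0.5, -4.0]
grip_width: 0.0255
crown axis [ 0.07313445 -0.06290028  0.99533658]
tcp [ 0.5937 -0.1846  0.2938] tool delta [-0.1105  0.0434  0.0315]
```

```bash
python3 -m handwheel '[[[-0.03,0.012,0,0],[-0.035,0.014,0,0],[-0.03,0.012,0,0],[-0.015,0.005,0,0],[0,0,0.02,0],[0,0,0,0]]]'; python3 - <<'E'
from h import *
delta([.595,-.299,.186],[3.1354,.0486,-.1307])
E
```

```text
time_s: 33.6
ee_pos: [0.6, -0.3045, 0.2665]
eef_rot: [-3.055, 0.01, 1.258]
force: [0.2, 0.6, -4.3]
grip_width: 0.0258
crown axis [ 0.07619706 -0.06521398  0.99495786]
tcp [ 0.6    -0.3045  0.2665] tool delta [0.0023 0.0057 0.0803]
```

```bash
python3 -m handwheel '[[[0,0.003,0.015,0],[0,0.002,0.02,0],[0,0,0,0]]]'; python3 - <<'E'
from h import *
delta([.595,-.3,.186],[3.1354,.0486,-.1307])
E
```

```text
time_s: 33.9
ee_pos: [0.6023, -0.3045, 0.2317]
eef_rot: [-3.056, 0.01, 1.255]
force: [-0.8, -0.3, -4.4]
grip_width: 0.0256
crown axis [ 0.07529974 -0.0649549   0.99504312]
tcp [ 0.6023 -0.3045  0.2317] tool delta [0.0003 0.0007 0.0458]
```

```bash
python3 -m handwheel '[[[0,0,0.015,0],[0,0,0.015,0],[0,0,0.006,0],[0,0,0,0]]]'; python3 - <<'E'
from h import *
delta([.595,-.3,.186],[3.1354,.0486,-.1307])
E
python3 -m handwheel '[[[0,0,0.003,0],[0,0,0,0]]]'; python3 -m handwheel '[[[0,0,0.003,0],[0,0,0,0]]]'
```

```text
time_s: 34.3
ee_pos: [0.6005, -0.303, 0.1988]
eef_rot: [-3.06, 0.011, 1.255]
force: [0.0, -0.8, -2.5]
grip_width: 0.0257
crown axis [ 0.07177529 -0.06298736  0.99543001]
tcp [ 0.6005 -0.303   0.1988] tool delta [-0.0009 -0.0002  0.0129]
time_s: 34.5
ee_pos: [0.6007, -0.303, 0.1971]
eef_rot: [-3.061, 0.011, 1.255]
force: [-0.6, -0.6, -3.2]
grip_width: 0.0255
time_s: 34.7
ee_pos: [0.6006, -0.3031, 0.1947]
eef_rot: [-3.063, 0.012, 1.255]
force: [0.3, 0.0, -3.8]
grip_width: 0.0251
```

```bash
python3 -m handwheel '[[[0,0,0.003,0],[0,0,0.002,0],[0,0,0,0]]]'; python3 -m handwheel '[[[0,0,0.003,0],[0,0,0.002,0],[0,0,0,0]]]'; python3 -m handwheel '[[[0,0,0.002,0],[0,0,0.002,0],[0,0,0,0]]]'
```

```text
time_s: 35.0
ee_pos: [0.6003, -0.3031, 0.1897]
eef_rot: [-3.063, 0.012, 1.255]
force: [-0.6, -0.3, -3.5]
grip_width: 0.0252
time_s: 35.3
ee_pos: [0.5999, -0.3031, 0.1844]
eef_rot: [-3.063, 0.012, 1.255]
force: [0.5, 0.0, -2.5]
grip_width: 0.0256
time_s: 35.6
ee_pos: [0.6001, -0.3032, 0.1847]
eef_rot: [-3.068, 0.013, 1.255]
force: [-0.3, 0.0, -3.5]
grip_width: 0.025
```

```bash
python3 -m handwheel '[[[0,0,0,0],[0,0,0,0],[0,0,0,0],[0,0,0,0],[0,0,-0.015,0],[0,0,-0.03,0],[0,0,-0.04,0],[0,0,-0.04,0],[0,0,0,0]]]' 0.055; python3 -m handwheel '[[[0.03,0,0,0.1],[0.04,0,0,0.14],[0.03,0,0,0.14],[0.02,0,0,0.14],[0,0,0,0.14],[0,0,0,0.14],[0,0,0,0.14],[0,0,0,0.14],[0,0,0,0.14],[0,0,0,0]]]' 0; python3 - <<'E'
from h import *
b=snap('side','x.png')[200:360,250:410]; b=cv2.resize(b,(400,400),interpolation=2); a=snap('scene','x.png'); print(ctrl.get_obs()['ee_pos'],ctrl.get_obs()['eef_rot'])
a=cv2.resize(a[220:420,270:470],(400,400),interpolation=2)
cv2.imwrite('pics/h6.png',np.hstack([a,b])[:,:,::-1])
E
```

```text
time_s: 36.5
ee_pos: [0.6094, -0.3045, 0.3131]
eef_rot: [-3.067, 0.012, 1.255]
force: [-0.1, 0.5, 0.3]
grip_width: 0.0549
time_s: 37.5
ee_pos: [0.6659, -0.1944, 0.3046]
eef_rot: [-3.13, 0.079, -0.014]
force: [0.3, 0.2, 0.5]
grip_width: 0.0004
[ 0.66586126 -0.19439295  0.30476968] [-3.12966864  0.07888544 -0.00756123]
```

View pics/h6.png

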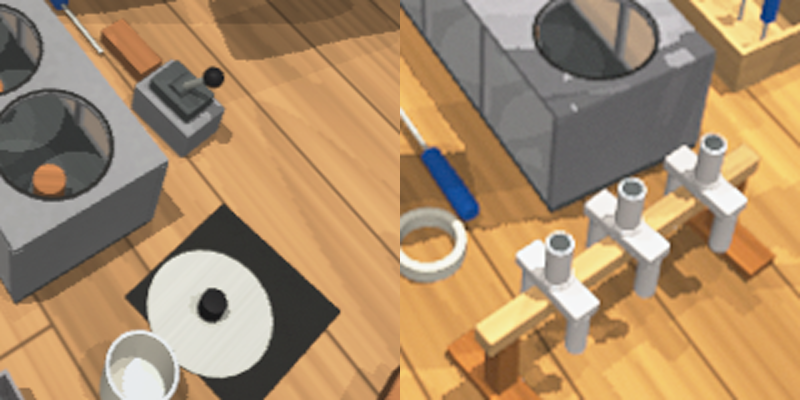

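All three crowns hang on the bar. The cover, however, has been knocked toward the mug (knob at (212,303)), so I need to measure where it is now.

```bash
cat > cov.py <<'E'
from h import *
np.set_printoptions(precision=4,suppress=True)
a=imaging.camera('scene'); c=a[300:420,330:420]
hsv=cv2.cvtColor(a,cv2.COLOR_RGB2HSV); m=((hsv[...,2]>130)&(hsv[...,1]<45)).astype('uint8'); k=np.zeros_like(m); k[320:412,335:415]=1; m*=k
n,l,s,ce=cv2.connectedComponentsWithStats(m)
# knob: dark blob enclosed in disc
d=((a.max(2)<60)&(k>0)).astype('uint8'); n,l,s,ce=cv2.connectedComponentsWithStats(d)
for i in range(1,n):
    if s[i,4]>40: print('dark',s[i],ce[i],plane('scene',*ce[i],.029),'top',plane('scene',s[i,0]+s[i,2]/2,s[i,1]+7,.046))
for c in((535,451),(616,526),(467,516)): pass
K=[(270+u/2,220+v/2) for u,v in((225,206),(339,312),(127,297))]
P=[plane('scene',*q,.004)[:2] for q in K]; print('mat',P,(P[1]+P[2])/2)
E
python3 cov.py; python3 - <<'E'
from h import *
print('knob top',plane('scene',376,220+298/2,.046), 'disc ext L/R',plane('scene',270+146/2,220+303/2,.01),plane('scene',270+273/2,220+330/2,.01))
delta([.486,.43,.30])
E
```

```text
dark [ 352  323   63   89 1535] [395.7524 363.2678] [0.4598 0.4285 0.029 ] top [0.439  0.3549 0.046 ]
dark [335 352  16  27 115] [340.5043 366.7478] [0.5745 0.3682 0.029 ] top [0.5641 0.3607 0.046 ]
dark [369 365  14  16 169] [375.7633 372.3669] [0.5129 0.4206 0.029 ] top [0.518  0.4231 0.046 ]
mat [array([0.4107, 0.3292]), array([0.3818, 0.5003]), array([0.5837, 0.3574])] [0.4828 0.4288]
knob top [0.51370612 0.41783513 0.046     ] disc ext L/R [0.57039757 0.37595951 0.01      ] [0.46400893 0.476252   0.01      ]
tcp [ 0.6659 -0.1944  0.305 ] tool delta [-0.1837 -0.6228  0.0268]
```

Cover is now about 33 mm off the mat centre. That is inside tolerance, but I'll re-centre it: straddle the knob and drag it back without lifting.

```bash
python3 -m handwheel '[[[-0.01,-0.03,0,0],[-0.012,-0.045,0,0],[-0.012,-0.045,0,0],[-0.012,-0.045,0,0],[-0.012,-0.045,0,0],[-0.012,-0.045,0,0],[-0.012,-0.045,0,0],[-0.012,-0.045,0,0],[-0.012,-0.045,0,0],[-0.012,-0.045,0,0]]]' 0.056; python3 -m handwheel '[[[-0.012,-0.045,0,0],[-0.012,-0.045,0,0],[-0.01,-0.04,0,0],[0,-0.02,0,0],[0,0,0.02,0],[0,0,0,0]]]'; python3 - <<'E'
from h import *
delta([.514,.42,.13])
a=snap('wrist','x.png'); d=(a.max(2)<55).astype('uint8'); n,l,s,c=cv2.connectedComponentsWithStats(d)
print(proj('wrist',[.514,.42,.046]))
for i in range(1,n):
    if s[i,4]>150: print(s[i],c[i],plane('wrist',*c[i],.046))
E
```

```text
time_s: 38.65
ee_pos: [0.5408, 0.2497, 0.3186]
eef_rot: [-3.126, 0.079, 0.018]
force: [0.8, -0.3, -0.1]
grip_width: 0.0556
time_s: 39.25
ee_pos: [0.4961, 0.4111, 0.3036]
eef_rot: [-3.124, 0.077, 0.046]
force: [1.0, 0.2, -0.7]
grip_width: 0.0561
tcp [0.4961 0.4111 0.3036] tool delta [ 0.0316 -0.005   0.1718]
[318.55004129 175.44691266]
[ 213   79  150  157 8570] [267.1134189  144.68646441] [0.45409335 0.45150693 0.046     ]
[306 160  22  26 211] [313.21800948 170.85308057] [0.50762603 0.42489986 0.046     ]
[335 203  35  24 232] [359.0387931  217.61637931] [0.56412648 0.37339146 0.046     ]
[ 152  253  269  110 3994] [285.36204306 321.26965448] [0.48462203 0.23052119 0.046     ]
[ 401  315  159  105 8623] [477.15887742 360.61672272] [0.72846839 0.19687314 0.046     ]
[    0   316   172   104 12421] [ 87.07157234 370.88044441] [0.21251061 0.12812001 0.046     ]
```

```bash
python3 -m handwheel '[[[0.012,-0.005,0.03,0],[0.012,-0.004,0.035,0],[0,0,0.04,0],[0,0,0.04,0],[0,0,0.02,0],[0,0,0,0]]]'; python3 - <<'E'
from h import *
delta([.511,.423,.043])
a=snap('wrist','x.png'); d=(a.max(2)<55).astype('uint8'); n,l,s,c=cv2.connectedComponentsWithStats(d)
print(proj('wrist',[.511,.423,.046]))
for i in range(1,n):
    if s[i,4]>200 and s[i,0]>0 and s[i,2]<90 : print(s[i],c[i],plane('wrist',*c[i],.04))
E
```

```text
time_s: 39.9
ee_pos: [0.513, 0.4224, 0.1431]
eef_rot: [-3.115, 0.065, 0.051]
force: [-0.5, -1.2, 0.2]
grip_width: 0.0561
tcp [0.513  0.4224 0.1431] tool delta [0.0045 0.0019 0.1   ]
[290.85201087 222.4977256 ]
[ 274  199   38   45 1333] [293.25731433 220.84771193] [0.51252149 0.42264985 0.04      ]
```

```bash
python3 -m handwheel '[[[0.005,0.002,0.02,0],[0,0,0.03,0],[0,0,0.025,0],[0,0,0.015,0],[0,0,0,0]]]'; python3 - <<'E'
from h import *
delta([.512,.423,.042])
E
```

```text
time_s: 40.45
ee_pos: [0.5195, 0.4249, 0.0652]
eef_rot: [-3.105, 0.048, 0.052]
force: [-0.4, -0.6, -0.2]
grip_width: 0.0562
tcp [0.5195 0.4249 0.0652] tool delta [-0.0064  0.0024  0.0235]
```

```bash
python3 -m handwheel '[[[-0.006,0.002,0,0],[0,0,0.012,0],[0,0,0.008,0],[0,0,0,0]]]'; python3 -m handwheel '[[[0,0,0,0],[0,0,0,0],[0,0,0,0],[0,0,0,0]]]' 0.036 10;  python3 - <<'E'
from h import *
delta([.480,.428,.042])
E
```

```text
time_s: 40.85
ee_pos: [0.5141, 0.4242, 0.0495]
eef_rot: [-3.101, 0.042, 0.052]
force: [0.1, -0.7, 0.6]
grip_width: 0.0558
time_s: 41.25
ee_pos: [0.5145, 0.4245, 0.0501]
eef_rot: [-3.1, 0.042, 0.053]
force: [0.6, 0.4, -1.5]
grip_width: 0.0365
tcp [0.5145 0.4245 0.0501] tool delta [-0.0339 -0.0049  0.0098]
```

```bash
python3 -m handwheel '[[[-0.008,-0.001,0.002,0],[-0.008,-0.001,0,0],[-0.008,-0.001,0,0],[-0.006,-0.001,0,0],[-0.003,0,0,0],[0,0,0,0]]]'; python3 - <<'E'
from h import *
delta([.480,.428,.05])
E
```

```text
time_s: 41.85
ee_pos: [0.478, 0.4271, 0.0499]
eef_rot: [-3.1, 0.041, 0.053]
force: [1.0, -0.3, -0.7]
grip_width: 0.0364
tcp [0.478  0.4271 0.0499] tool delta [ 0.002  -0.0008 -0.0002]
```

Release, rise clear, and check the cover and lever positions by numbers.

```bash
python3 -m handwheel '[[[0.001,0,0,0],[0,0,0,0],[0,0,0,0],[0,0,-0.03,0],[0,0,-0.04,0],[0,0,-0.04,0],[0,0,-0.04,0],[0,0,-0.04,0],[0,0,0,0]]]' 0.056; python3 - <<'E'
from h import *
np.set_printoptions(precision=4,suppress=True)
a=snap('wrist','x.png'); d=(a.max(2)<55).astype('uint8'); n,l,s,c=cv2.connectedComponentsWithStats(d)
print(proj('wrist',[.482,.428,.046]))
for i in range(1,n):
    if 150<s[i,4]<3000: print(s[i],c[i],plane('wrist',*c[i],.042))
b=snap('scene','x.png'); d=(b.max(2)<45).astype('uint8'); n,l,s,c=cv2.connectedComponentsWithStats(d)
print('ball expected',proj('scene',[.3825,.2325,.152]))
for i in range(1,n):
    if 40<s[i,4]<300 and s[i,0]>330 and s[i,1]>240: print(s[i],c[i],plane('scene',*c[i],.152))
delta([.3825,.272,.25])
E
```

```text
time_s: 42.75
ee_pos: [0.4878, 0.4188, 0.2455]
eef_rot: [-3.102, 0.044, 0.052]
force: [-0.7, 0.5, -0.1]
grip_width: 0.0558
[290.5138 187.4962]
[275 176  27  31 643] [288.2162 190.8336] [0.4798 0.4238 0.042 ]
[394 300  75   8 178] [430.3202 303.8258] [0.6355 0.3121 0.042 ]
ball expected [376.8102 258.8287]
[372 254  10   9  70] [376.2857 258.2714] [0.3826 0.2306 0.152 ]
[365 314  30  29  51] [378.6863 329.902 ] [0.4942 0.3746 0.152 ]
[334 332  43  38 219] [354.0913 351.347 ] [0.5679 0.3844 0.152 ]
[380 358  14  16 166] [386.494  365.8133] [0.5298 0.4424 0.152 ]
[352 384  18  17  51] [360.8431 391.0392] [0.6049 0.4541 0.152 ]
tcp [0.4865 0.4181 0.2399] tool delta [-0.1118  0.1403 -0.0094]
```

Cover is at (0.480, 0.424), about 5 mm from the mat centre. Lever is still off. Now swing it back.

```bash
python3 -m handwheel '[[[-0.03,0.03,0,0],[-0.03,0.04,0,0],[-0.03,0.04,0,0],[-0.02,0.025,0,0],[0,0,0,0],[0,0,0,0]]]' 0; python3 - <<'E'
from h import *
delta([.383,.275,.154])
E
```

```text
time_s: 43.45
ee_pos: [0.3775, 0.2725, 0.2287]
eef_rot: [-3.115, 0.067, 0.052]
force: [0.2, 0.1, 1.1]
grip_width: 0.0117
tcp [0.3775 0.2725 0.2287] tool delta [ 0.0106 -0.0003  0.0742]
```

```bash
python3 -m handwheel '[[[0.008,-0.003,0.02,0],[0,0,0.03,0],[0,0,0.02,0],[0,0,0,0]]]'; python3 - <<'E'
from h import *
delta([.384,.255,.154])
E
```

```text
time_s: 43.85
ee_pos: [0.3817, 0.2798, 0.1533]
eef_rot: [-3.117, 0.07, 0.052]
force: [-0.1, -0.4, -0.1]
grip_width: 0.0004
tcp [0.3817 0.2798 0.1533] tool delta [ 0.0009  0.0249 -0.0014]
```

```bash
python3 -m handwheel '[[[0,0.015,0,0],[0,0.015,0.001,0],[0,0.015,0.001,0],[0,0.015,0.001,0],[0,0,0,0]]]'; python3 - <<'E'
from h import *
delta([.391,.182,.153])
E
```

```text
time_s: 44.35
ee_pos: [0.3868, 0.2162, 0.1515]
eef_rot: [-3.115, 0.066, 0.053]
force: [-0.3, 1.1, -0.2]
grip_width: 0.0004
tcp [0.3868 0.2162 0.1515] tool delta [ 0.0022  0.0343 -0.0026]
```

```bash
python3 -m handwheel '[[[0.001,0.012,0,0],[0.001,0.012,0,0],[0,0.009,0,0],[0,0,0,0]]]'; python3 - <<'E'
from h import *
np.set_printoptions(precision=4,suppress=True)
def ball():
    b=snap('scene','x.png'); d=(b.max(2)<50).astype('uint8'); n,l,s,c=cv2.connectedComponentsWithStats(d)
    print('exp on',proj('scene',[.3916,.157,.152]))
    for i in range(1,n):
        if 25<s[i,4]<300 and s[i,0]>330 and 220<s[i,1]<280: print(s[i],c[i],plane('scene',*c[i],.152))
ball(); delta([.391,.178,.153])
E
```

```text
time_s: 44.75
ee_pos: [0.3915, 0.1805, 0.1518]
eef_rot: [-3.114, 0.064, 0.052]
force: [0.5, 0.3, 0.7]
grip_width: 0.0004
exp on [354.6002 238.5112]
[346 261  30  19  90] [357.8667 271.6222] [0.4435 0.237  0.152 ]
tcp [0.3915 0.1809 0.1519] tool delta [-0.0007  0.0028 -0.0012]
```

```bash
python3 -m handwheel '[[[0,0.004,0,0],[0,0,0,0],[0,-0.02,0,0],[0,-0.02,0,0],[0,0,-0.04,0],[0,0,-0.05,0],[0,0,-0.05,0],[0,-0.03,0,0],[0,-0.03,0,0],[0,0,0,0]]]'; python3 - <<'E'
from h import *
np.set_printoptions(precision=4,suppress=True)
for cam,e in(('scene',[.3916,.157,.152]),('side',[.3916,.157,.152])):
    b=snap(cam,cam+'e.png'); d=(b.max(2)<50).astype('uint8'); n,l,s,c=cv2.connectedComponentsWithStats(d); q=proj(cam,e); print(cam,q)
    for i in range(1,n):
        if s[i,4]>25 and np.linalg.norm(c[i]-q)<30: print(s[i],c[i],plane(cam,*c[i],.152))
print(ctrl.get_obs()['ee_pos'])
b=np.load('pics/side.npy'); 
for X in([.402,-.328,.203],[.498,-.313,.203],[.6,-.30,.203]):
    q=proj('side',X); r=b[int(q[1])-9:int(q[1])+10,int(q[0])-9:int(q[0])+10]; print(q,(np.ptp(r.astype(int),2)<25).mean())
E
```

```text
time_s: 45.8
ee_pos: [0.3948, 0.2784, 0.3003]
eef_rot: [-3.11, 0.065, 0.055]
force: [1.5, -0.8, 0.2]
grip_width: 0.0006
scene [354.6002 238.5112]
[361 217  34  23  92] [376.5326 230.2065] [0.3282 0.1654 0.152 ]
[350 234   9   9  66] [354.0303 237.8788] [0.3916 0.1547 0.152 ]
side [222.0362 187.6915]
[213 155   8  12  76] [216.4079 160.3816] [0.4282 0.2796 0.152 ]
[195 172  41  20 177] [216.0565 182.3842] [0.3857 0.1867 0.152 ]
[0.3948 0.2763 0.2996]
[313.0337 296.3435] 0.4515235457063712
[344.3825 275.442 ] 0.5706371191135734
[376.0688 255.6107] 0.39058171745152354
```

```bash
python3 - <<'E'
from h import *
b=np.load('pics/scene.npy'); d=(b.max(2)<45).astype('uint8'); n,l,s,c=cv2.connectedComponentsWithStats(d)
for i in range(1,n):
    if s[i,4]>60 and np.linalg.norm(c[i]-[386.5,366])<30: print(s[i],c[i],plane('scene',*c[i],.035))
print(ctrl.get_obs()['force']); ctrl.hand_in()
E
```

```text
[380 358  14  16 146] [386.51369863 365.57534247] [0.48401967 0.4224193  0.035     ]
[ 0.3582686   0.51861781 -0.27706326]
the job is handed in; nothing more can be done
```

The job is done and handed in at about 46 s of the 210 s allowed; no verdict was reported.

**What I did:**
- I swung the lever to off before reaching into the box.
- I laid the cover on the mat and hung all three crowns astride the bar.
- The cover was later found knocked about 33 mm off the mat's centre. I dragged it back by its knob with the air still off.
- I then swung the lever back to on.

**Last checks:**
- **Lever:** the ball is at y ≈ 0.155, against 0.157 expected for fully on. That reading is from the scene camera; the side-camera mask merged the ball with the black lever mount, so it gave no useful second reading.
- **Cover:** it is about 5–7 mm from the mat's centre. I saw it flat in the picture after first laying it, and did not view it again after dragging it back.
- **Crowns:** all three hung over the bar with their bridges on the timber in the last picture viewed. A later colour check found grey metal at all three places. I did not measure their exact angles or heights after release.
- **Bystanders:** none was seen to move, though I took no position measurements of them.
- **Gripper tilt:** the tool leaned by up to about 0.08 rad during the run, with no visible effect.

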